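Return the forming stakes to their tray in reverse order

TASK

Move the four steel forming stakes from the cups of the steel stand into the four pockets of the light wooden tray, reversing the order of the row: seen from the robot, the stake at the left end of the stand goes into the right-end pocket of the tray, the second from the left into the second from the right, and so on. Set each one down (do not drop it or knock any over) so that it stands upright, flat on the floor of its own pocket.

Things in the scene. Friction and masses are not known exactly. Their poses are not given: they have to be found in the camera images.
- mushroom: Mushroom-headed forming stake, the widest. Loose, steel, 0.2 to 0.37 kg, upright in a cup of the stand at the start. Origin: centre of the foot's underside, z up. Foot 40 mm in diameter, 10 mm high; stem 15 mm in diameter up to height 46 mm; head: disc 36 mm in diameter, rim upright from 46 to 60 mm, low dome to 72 mm. Grip the rim.
- cone: Cone-headed forming stake, the tallest. Loose, steel, 0.2 to 0.37 kg, upright in a cup of the stand at the start. Origin: centre of the foot's underside, z up. Foot 40 mm in diameter, 10 mm high; stem 15 mm in diameter up to height 46 mm; head: collar 26 mm in diameter, upright from 46 to 62 mm, then a pointed cone to 90 mm. Grip the collar.
- square: Square-headed forming stake. Loose, steel, 0.2 to 0.37 kg, upright in a cup of the stand at the start. Origin: centre of the foot's underside, z up. Foot 40 mm in diameter, 10 mm high; stem 15 mm in diameter up to height 46 mm; head: flat-topped block 28 x 28 mm from 46 to 66 mm, faces along the stake's x and y. Grip two parallel faces.
- slim: Slim round-ended forming stake, the narrowest. Loose, steel, 0.2 to 0.37 kg, upright in a cup of the stand at the start. Origin: centre of the foot's underside, z up. Foot 40 mm in diameter, 10 mm high; stem 15 mm in diameter up to height 46 mm; head: post 20 mm in diameter, upright from 46 to 64 mm, half-ball to 74 mm. Grip the post.
- cup_mushroom: Fixed square cup of dark wood, 64 x 64 mm outside, 54 mm inside, rim 18 mm and inner floor 5 mm above its origin (centre of its underside). One of four alike in a row on the steel stand: the one in which the mushroom stake stands at the start, so it marks where in the row that stake began. Axes parallel to the stand's.
- cup_cone: Fixed square cup of dark wood, 64 x 64 mm outside, 54 mm inside, rim 18 mm and inner floor 5 mm above its origin (centre of its underside). One of four alike in a row on the steel stand: the one in which the cone stake stands at the start, so it marks where in the row that stake began. Axes parallel to the stand's.
- cup_square: Fixed square cup of dark wood, 64 x 64 mm outside, 54 mm inside, rim 18 mm and inner floor 5 mm above its origin (centre of its underside). One of four alike in a row on the steel stand: the one in which the square stake stands at the start, so it marks where in the row that stake began. Axes parallel to the stand's.
- cup_slim: Fixed square cup of dark wood, 64 x 64 mm outside, 54 mm inside, rim 18 mm and inner floor 5 mm above its origin (centre of its underside). One of four alike in a row on the steel stand: the one in which the slim stake stands at the start, so it marks where in the row that stake began. Axes parallel to the stand's.
- stand: Fixed dark steel base plate, 80 x 274 x 4 mm, carrying the four cups in one row. Origin: centre of its underside; z up, y along the row towards the robot's left (within 0.4 rad). Cup centres are at y = -99, -33, +33 and +99 mm, x = 0, z = 4 mm in its frame; each cup holds one stake at the start.
- tray: Fixed tray of light wood, 72 x 270 x 18 mm, empty at the start, left or right of the stand. Four pockets in one row, each 60 x 60 mm inside, walls 6 mm thick, floor 6 mm above the origin. Origin: centre of its underside; z up, y along the row towards the robot's left (within 0.4 rad). Pocket centres at y = -99, -33, +33 and +99 mm, x = 0 in its frame.
Mind the look-alikes: they are no part of the job. Leave any blue look-alike of the cup_cone alone. Leave any blue look-alike of the slim alone.

How it is judged:
At the end, for the whole second after the job is handed in: Each stake stands in the pocket mirroring its starting cup (y in the stand frame becomes -y in the tray frame), within 13 mm of the pocket centre along each tray axis, foot within 3 mm of the floor height, tilted under 0.08 rad, at rest (under 20 mm/s, 0.2 rad/s), fingers off it (((y of cup_mushroom in the frame of stand between -0.119 and -0.079 m and y of mushroom in the frame of tray between 0.086 and 0.112 m) or (y of cup_mushroom in the frame of stand between -0.053 and -0.013 m and y of mushroom in the frame of tray between 0.02 and 0.046 m) or (y of cup_mushroom in the frame of stand between 0.013 and 0.053 m and y of mushroom in the frame of tray between -0.046 and -0.02 m) or (y of cup_mushroom in the frame of stand between 0.079 and 0.119 m and y of mushroom in the frame of tray between -0.112 and -0.086 m)) and x of mushroom in the frame of tray between -0.013 and 0.013 m and z of mushroom in the frame of tray between 0.003 and 0.009 m and angle between each of mushroom, cone, square, slim's own z axis and vertical below 0.08 rad and linear speed of each of mushroom, cone, square, slim below 0.02 m/s and angular speed of each of mushroom, cone, square, slim below 0.2 rad/s and contact force between each of mushroom, cone, square, slim and the fingers below 0.1 N and ((y of cup_cone in the frame of stand between -0.119 and -0.079 m and y of cone in the frame of tray between 0.086 and 0.112 m) or (y of cup_cone in the frame of stand between -0.053 and -0.013 m and y of cone in the frame of tray between 0.02 and 0.046 m) or (y of cup_cone in the frame of stand between 0.013 and 0.053 m and y of cone in the frame of tray between -0.046 and -0.02 m) or (y of cup_cone in the frame of stand between 0.079 and 0.119 m and y of cone in the frame of tray between -0.112 and -0.086 m)) and x of cone in the frame of tray between -0.013 and 0.013 m and z of cone in the frame of tray between 0.003 and 0.009 m and ((y of cup_square in the frame of stand between -0.119 and -0.079 m and y of square in the frame of tray between 0.086 and 0.112 m) or (y of cup_square in the frame of stand between -0.053 and -0.013 m and y of square in the frame of tray between 0.02 and 0.046 m) or (y of cup_square in the frame of stand between 0.013 and 0.053 m and y of square in the frame of tray between -0.046 and -0.02 m) or (y of cup_square in the frame of stand between 0.079 and 0.119 m and y of square in the frame of tray between -0.112 and -0.086 m)) and x of square in the frame of tray between -0.013 and 0.013 m and z of square in the frame of tray between 0.003 and 0.009 m and ((y of cup_slim in the frame of stand between -0.119 and -0.079 m and y of slim in the frame of tray between 0.086 and 0.112 m) or (y of cup_slim in the frame of stand between -0.053 and -0.013 m and y of slim in the frame of tray between 0.02 and 0.046 m) or (y of cup_slim in the frame of stand between 0.013 and 0.053 m and y of slim in the frame of tray between -0.046 and -0.02 m) or (y of cup_slim in the frame of stand between 0.079 and 0.119 m and y of slim in the frame of tray between -0.112 and -0.086 m)) and x of slim in the frame of tray between -0.013 and 0.013 m and z of slim in the frame of tray between 0.003 and 0.009 m); the robot touches nothing.
It fails at once if a stake is knocked over (tilted more than 45 degrees) (angle between any of mushroom, cone, square, slim's own z axis and vertical above 0.785 rad).
It fails at once if a stake is dropped or flung (faster than 0.75 m/s while the fingers do not hold it, a free fall of about 30 mm) ((linear speed of mushroom above 0.75 m/s and contact force between mushroom and the fingers below 0.1 N) or (linear speed of cone above 0.75 m/s and contact force between cone and the fingers below 0.1 N) or (linear speed of square above 0.75 m/s and contact force between square and the fingers below 0.1 N) or (linear speed of slim above 0.75 m/s and contact force between slim and the fingers below 0.1 N)).
It also fails if it takes over 112 s, if anything falls off the work surface, if the arm or the gripper's body presses on something with over 40 N, if the wrist force passes 120 N, or if a joint passes its speed limit or range.

ROBOT

A 6-joint arm with a two-finger parallel gripper is mounted at the origin on the work surface. World frame = base frame: x ahead of the robot, y to its left, z up, the work surface at z = 0. Lengths are in m, angles in rad, forces in N, time in s.
With the tool pointing down it reaches from about 0.35 to 0.925 m from the base axis. Payload 6.4 kg.
Tool frame: the origin (TCP) lies on the centre line of the jaws, within the pads' length; the fingertips stand 14 mm ahead of it and the grasp point (between the pads) lies 5 mm behind it; x points along the fingers, y is the direction in which the jaws open and shut, and the axes are right-handed (so a half turn about x gives the same grasp; the last joint's range is limited). The gripper opens to 94 mm and grips with 3 to 60 N. Pads are 16 mm wide; open, the fingers measure 119 mm over their backs; the gripper's body (75 mm by 177 mm) begins 78 mm behind the grasp point.
Start: joints at [1.035, 0.245, 1.558, -0, 1.339, -0.174], TCP at [0.23, 0.608, 0.219] pointing down, gripper open.
Joint ranges: [-3.13, 3.13], [-1.02, 2.26], [0.13, 2.54], [-0.95, 4.09], [0.21, 2.88], [-2.74, 2.74]. Speed limits (rad/s): [2.57, 2.57, 3.14, 3.14, 3.14, 3.14].

INTERFACE

Orientations are given as a unit quaternion [w, x, y, z].
In Python, from bench import manip gives the robot as it stands.
- The arm moves only by the tool play_rows, never from a script. Its argument "steps" is a list of rows, each an object of numbers: "dx", "dy", "dz": the shift along the tool's x, y, z normalised to -1 to 1, where 1 is 150 mm; "yaw": the turn about the tool's x normalised to -1 to 1, where 1 is 180 degrees; "grip": the opening, from 0 (shut) to 1 (fully open). A call has 1 to 10 rows; each row is the pose to reach, as a shift and turn from the pose commanded when the call began, along the tool's axes at that moment, turning the shorter way round; what a row does not reach only later rows make up. A row lasts 1/12 s, in which the tool goes at most 41.7 mm and 7.16 degrees, less where a joint would pass 70% of its speed; a pose out of reach is approached as far as the arm can. A call with a number of a shift or a turn outside -1 to 1 is refused whole. A call with a gripper value outside its range is refused whole. The fingers move at their own pace and stop on an object; "grip_force" is the grip in N (left out, the last holds). Time passes only in rows, so rows that repeat a pose let the fingers close. It gives the time, the measured TCP pose, the force and the opening at its end, in the units of the state.
- manip.get_state(): the state, without advancing time (a new reading comes with each control period).
- manip.camera(name): name is "scene" or "side" or "wrist"; returns the picture (400x640x3 uint8, red, green, blue); there is no depth.
- manip.camera_params(name): a dict with "fx", "fy", "cx", "cy" (pixels), "extrinsics" (4x4, takes a point from camera to world coordinates). Camera axes: x right, y up, looking along -z (the intrinsics and any distortion apply to the point x, -y, -z); pixel columns grow to the right and rows downward; lengths in m; the calibration is good to about 2 mm. A picture is of the moment at which its call begins: read the wrist's pose just before it. camera_params takes no time and is no camera call; for the wrist camera it gives the pose at the moment of the call.
- manip.job_done(): hands the job in, once; it reports no verdict.
The state is a dict: "clock": time; "joint_pos": joint angles; "qvel": joint speeds; "joint_torque": joint torques, N m; "position": TCP position; "orientation": TCP orientation; "force": force on the tool from outside, world axes, zero at the start; "torque": the same for the moment, N m; "grip_width": finger opening in m.
Only numpy, scipy, OpenCV 4.12 (cv2) and the standard library are available. Lean on these libraries where they do the work, as an engineer would, in place of code of your own. Each camera call takes 0.05 s, during which the arm holds its last target. There are 200 camera calls.

## Working session

There is one attempt and no reset: what is moved stays moved. The work goes in short steps, Python scripts to look and compute and a tool call to move; the robot and the scene stay as the last step left them, time stands still between calls to the robot, and variables do not carry over. Pictures are saved under pics/ and viewed, about 12 in all and at most 16, crops included, and the job is handed in when it is done.

Besides the shell and the picture viewer there is one more tool, called by a JSON object that holds its "op" and its "data". play_rows: Moves the arm, as the interface text tells. Scaled input: -1 to 1 covers 150 mm each way for a shift and 180 degrees each way for a turn. Its arguments: {"type":"object","properties":{"steps":{"type":"array"},"grip_force":{"type":"number"}},"required":["steps"]}

```bash
mkdir -p pics; ls; python3 - <<'E'
from bench import manip
import cv2,json,numpy as np
print(manip.get_state())
for n in("scene","side","wrist"):
    p=manip.camera_params(n); print(n,{k:(np.round(v,4).tolist()) for k,v in p.items()})
    cv2.imwrite(f"pics/{n}0.png",manip.camera(n)[:,:,::-1])
E
```

```text
pics
{'clock': 0.0, 'joint_pos': array([ 1.03488597e+00,  2.45816728e-01,  1.55900651e+00,  6.88128110e-06,
        1.33870877e+00, -1.74054782e-01]), 'qvel': array([-0.00078356, -0.00183238,  0.00101536, -0.00150849, -0.00118351,
        0.00045254]), 'joint_torque': array([ 6.49575832e-04, -4.15838885e+01, -3.14602125e+01,  6.84946775e-02,
        3.33133433e-02, -1.39679232e-04]), 'position': array([0.22977197, 0.60741502, 0.21834768]), 'orientation': array([ 0.69532383,  0.12659682,  0.69580491, -0.127881  ]), 'force': array([-0.5123809 ,  0.29934286,  0.06989106]), 'torque': array([ 0.03536327,  0.01072269, -0.00973476]), 'grip_width': 0.09378121006061078}
scene {'fx': 445.0257, 'fy': 445.0257, 'cx': 323.5886, 'cy': 199.1494, 'extrinsics': [[0.5674, -0.6932, 0.4445, 1.018], [0.8233, 0.4682, -0.3209, -0.3049], [0.0144, 0.548, 0.8364, 0.9656], [0.0, 0.0, 0.0, 1.0]]}
side {'fx': 385.7858, 'fy': 385.7858, 'cx': 317.4144, 'cy': 196.0957, 'extrinsics': [[0.9671, 0.1562, -0.201, 0.3413], [-0.2545, 0.6123, -0.7486, -0.7645], [0.0061, 0.7751, 0.6319, 0.7387], [0.0, 0.0, 0.0, 1.0]]}
wrist {'fx': 292.605, 'fy': 292.605, 'cx': 318.1323, 'cy': 200.0981, 'extrinsics': [[0.3541, -0.9013, -0.2493, 0.1572], [0.9352, 0.3411, 0.0953, 0.6345], [-0.0008, -0.2669, 0.9637, 0.3844], [0.0, 0.0, 0.0, 1.0]]}
```

View pics/scene0.png

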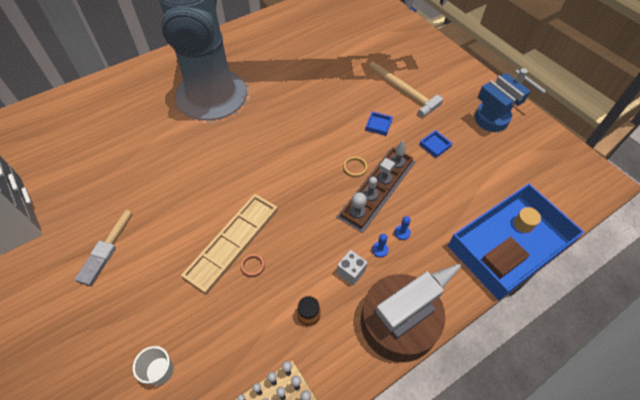

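View pics/side0.png

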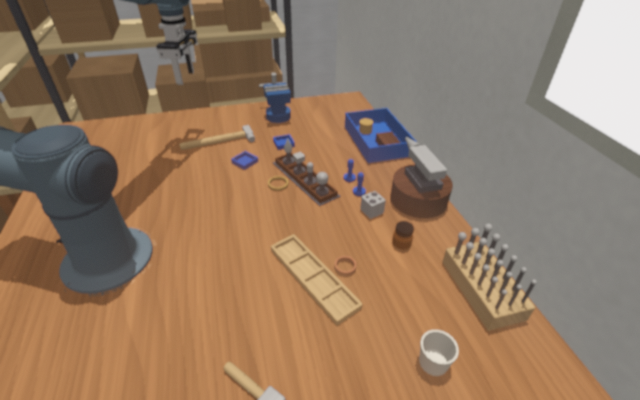

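The scene view shows the stand at about (377,188) and the tray at about (230,242). From the robot's left, the row is cone (400,152), square (387,170), slim (372,187), mushroom (358,203). Next I measure both.

```bash
cat > h.py <<'E'
import numpy as np,cv2
from bench import manip
def ray(P,u,v):
    R=np.array(P["extrinsics"]);d=R[:3,:3]@np.array([(u-P["cx"])/P["fx"],-(v-P["cy"])/P["fy"],-1]);return R[:3,3],d
def onz(P,u,v,z):
    o,d=ray(P,u,v);return o+d*(z-o[2])/d[2]
def proj(P,p):
    R=np.array(P["extrinsics"]);c=R[:3,:3].T@(np.asarray(p)-R[:3,3]);return P["cx"]+P["fx"]*c[0]/-c[2],P["cy"]-P["fy"]*c[1]/-c[2]
def rect(P,mask,z):
    "min-area rectangle, on plane z, of the largest blob: centre, sizes, yaw of long side about +y"
    c=max(cv2.findContours(mask,cv2.RETR_EXTERNAL,cv2.CHAIN_APPROX_NONE)[0],key=cv2.contourArea)[:,0]
    w=np.array([onz(P,u,v,z)[:2] for u,v in c])
    (x,y),(a,b),t=cv2.minAreaRect((w*1000).astype(np.float32))
    box=cv2.boxPoints(((x,y),(a,b),t)); e=max([box[1]-box[0],box[2]-box[1]],key=np.linalg.norm)
    e=e*np.sign(e[1]); return np.round([x,y,a,b],1),np.arctan2(-e[0],e[1]),c
E
python3 - <<'E'
from h import *
out=[]
for n in("scene","side"):
    P=manip.camera_params(n);im=cv2.imread(f"pics/{n}0.png");hsv=cv2.cvtColor(im,cv2.COLOR_BGR2HSV)
    (tu,tv),(su,sv)=((230,242),(377,188)) if n=="scene" else ((315,277),(305,175))
    print(n,"tray hsv",hsv[tv-3:tv+4:3,tu-6:tu+7:6].reshape(-1,3).tolist(),"table",hsv[tv-40,tu-60].tolist())
    for (u,v) in((tu,tv),(su,sv)):
        out.append(cv2.resize(im[v-55:v+55,u-70:u+70],(400,300),interpolation=cv2.INTER_CUBIC))
cv2.imwrite("pics/c1.png",np.vstack([np.hstack(out[:2]),np.hstack(out[2:])]))
E
```

```text
scene tray hsv [[18, 98, 231], [17, 100, 226], [19, 98, 230], [18, 102, 226], [16, 106, 193], [19, 95, 235], [19, 97, 228], [19, 95, 232], [16, 105, 151]] table [12, 136, 185]
side tray hsv [[18, 94, 211], [16, 110, 165], [18, 99, 196], [17, 107, 174], [17, 100, 193], [18, 95, 210], [17, 101, 186], [18, 94, 212], [18, 95, 213]] table [13, 134, 183]
```

View pics/c1.png

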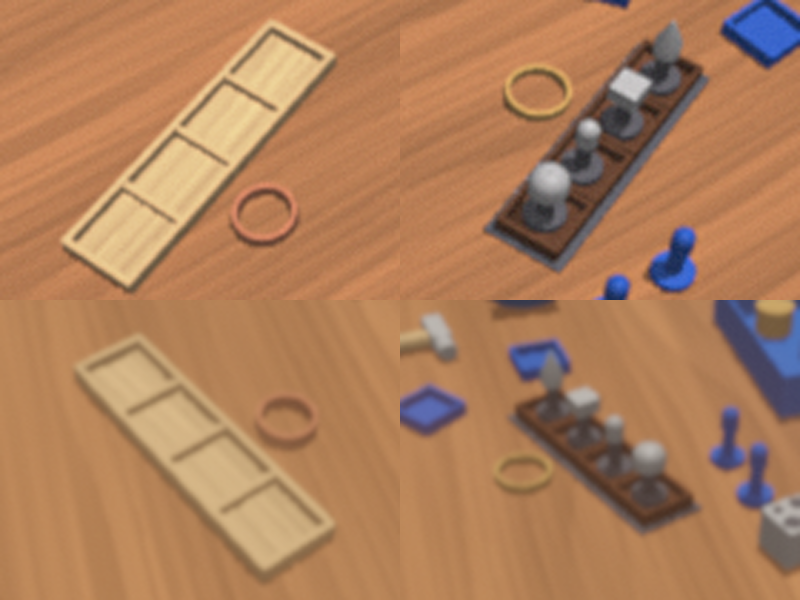

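```bash
python3 - <<'E'
from h import *
S,D=manip.camera_params("scene"),manip.camera_params("side")
k=1/2.857;k2=110/300
def px(u,v,c): return c[0]-70+u*140/400, c[1]-55+v*110/300
sc=lambda u,v,c:px(u,v,c)
for nm,P,c,off,pts in (("trayS",S,(230,242),(0,0),[(272,22),(335,57),(130,284),(65,240)]),("trayD",D,(315,277),(0,300),[(138,333),(335,523),(264,570),(76,370)])):
    w=np.array([onz(P,*px(u-off[0],v-off[1],c),.018)*1000 for u,v in pts]); print(nm,w[:,:2].round().tolist(),w.mean(0).round(1))
for nm,P,c,off,pts in (("standS",S,(377,188),(400,0),[(487,229),(558,268),(707,76)]),("standD",D,(305,175),(400,300),[(643,530),(698,508),(515,414)])):
    w=np.array([onz(P,*px(u-off[0],v-off[1],c),.004)*1000 for u,v in pts]); print(nm,w[:,:2].round().tolist())
# feet in scene / heads
for nm,(u,v),(u2,v2),z in (("mush",(550,183),(649,457),.066),("slim",(588,131),(615,428),.072),("square",(630,88),(583,403),.07),("cone",(669,45),(551,372),.075)):
    print(nm,(onz(S,*px(u-400,v,(377,188)),z)*1000).round(),(onz(D,*px(u2-400,v2-300,(305,175)),z)*1000).round())
E
```

```text
trayS [[406.0, -79.0], [471.0, -53.0], [569.0, -299.0], [505.0, -325.0]] [ 487.9 -188.9   18. ]
trayD [[469.0, -48.0], [571.0, -298.0], [505.0, -326.0], [405.0, -82.0]] [ 487.4 -188.7   18. ]
standS [[571.0, 62.0], [639.0, 89.0], [543.0, 342.0]]
standD [[573.0, 67.0], [639.0, 89.0], [484.0, 318.0]]
mush [591. 111.  66.] [591. 112.  66.]
slim [567. 169.  72.] [568. 165.  72.]
square [548. 232.  70.] [547. 225.  70.]
cone [531. 290.  75.] [525. 291.  75.]
```

```bash
cat >> h.py <<'E'
from scipy.spatial.transform import Rotation as Ro
def plan(x,y,z,phi=None):
    "TCP target in mm; phi: world angle (deg) of tool y, mod 180. prints scaled moves"
    s=manip.get_state();w,a,b,c=s["orientation"];R=Ro.from_quat([a,b,c,w]).as_matrix()
    cur=np.degrees(np.arctan2(R[1,1],R[0,1])); d=R.T@(np.array([x,y,z])/1000-s["position"])/.15
    ya=0 if phi is None else -(((phi-cur+90)%180)-90)/180   # tool x is down
    print("t %.2f tcp"%s["clock"],(s["position"]*1000).round(1),"phi %.2f tilt %.2fdeg"%(cur,np.degrees(np.arccos(-R[2,0]))),"w %.1f"%(s["grip_width"]*1000),"F",s["force"].round(1),"j6 %.2f"%s["joint_pos"][5])
    print(" -> dx %.3f dy %.3f dz %.3f yaw %.4f"%(*d,ya))
E
python3 - <<'E'
from h import *
plan(500,210,225,21)
E
```

```text
t 0.15 tcp [229.8 607.6 218.6] phi 69.27 tilt 0.08deg w 94.0 F [ 0.3  0.  -0.2] j6 -0.17
 -> dx -0.040 dy -1.841 dz 2.622 yaw 0.2682
```

{"op": "play_rows", "data": {"steps": [{"dx":0,"dy":-0.61,"dz":0.87,"yaw":0,"grip":1},{"dx":0,"dy":-0.61,"dz":0.87,"yaw":0,"grip":1},{"dx":0,"dy":-0.61,"dz":0.87,"yaw":0,"grip":1},{"dx":0,"dy":-0.61,"dz":0.87,"yaw":0,"grip":1},{"dx":0,"dy":-0.61,"dz":0.87,"yaw":0,"grip":1}]}}

```text
clock: 0.57
position: [0.3223, 0.4723, 0.219]
orientation: [0.695, 0.128, 0.695, -0.13]
force: [0.6, -0.5, 0.4]
grip_width: 0.0937
```

{"op": "play_rows", "data": {"steps": [{"dx":0,"dy":-0.61,"dz":0.87,"yaw":0,"grip":1},{"dx":0,"dy":-0.61,"dz":0.87,"yaw":0,"grip":1},{"dx":0,"dy":-0.61,"dz":0.87,"yaw":0,"grip":1},{"dx":0,"dy":-0.61,"dz":0.87,"yaw":0,"grip":1},{"dx":0,"dy":-0.61,"dz":0.87,"yaw":0,"grip":1}]}}

```text
clock: 0.98
position: [0.4119, 0.3409, 0.2194]
orientation: [0.696, 0.129, 0.695, -0.129]
force: [-0.6, -0.6, 0.4]
grip_width: 0.094
```

{"op": "play_rows", "data": {"steps": [{"dx":0,"dy":-0.61,"dz":0.87,"yaw":0.268,"grip":1},{"dx":0,"dy":-0.61,"dz":0.87,"yaw":0.268,"grip":1},{"dx":0,"dy":-0.61,"dz":0.87,"yaw":0.268,"grip":1},{"dx":0,"dy":-0.61,"dz":0.87,"yaw":0.268,"grip":1},{"dx":0,"dy":-0.61,"dz":0.87,"yaw":0.268,"grip":1},{"dx":0,"dy":-0.61,"dz":0.87,"yaw":0.268,"grip":1},{"dx":0,"dy":-0.61,"dz":0.87,"yaw":0.268,"grip":1},{"dx":0,"dy":-0.61,"dz":0.87,"yaw":0.268,"grip":1}]}}

```text
clock: 1.65
position: [0.4989, 0.2133, 0.2192]
orientation: [0.582, 0.401, 0.583, -0.401]
force: [0.1, -0.2, -0.4]
grip_width: 0.0937
```

```bash
python3 - <<'E'
from h import *
plan(591,111,58,21)
P=manip.camera_params("wrist");im=manip.camera("wrist")[:,:,::-1].copy()
np.save("w1.npy",P);cv2.imwrite("pics/w1.png",im)
E
```

```text
t 1.65 tcp [498.9 213.3 219.2] phi 20.96 tilt 0.04deg w 93.7 F [ 0.1 -0.2 -0.4] j6 -0.17
 -> dx 1.074 dy 0.330 dz 0.857 yaw -0.0002
```

View pics/w1.png

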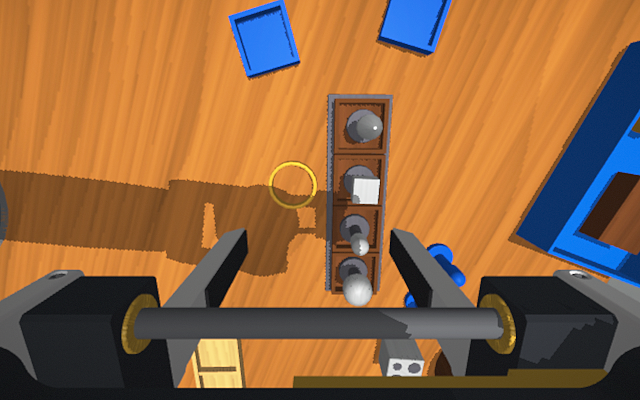

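```bash
python3 - <<'E'
from h import *
P=np.load("w1.npy",allow_pickle=True).item();im=cv2.imread("pics/w1.png")
w=lambda u,v,z:(onz(P,u,v,z)*1000)[:2].round(1)
for nm,u,v,z in(("cone tip",376,127,.099),("slim ball",361,246,.073),("mush",358,289,.069)):print(nm,w(u,v,z))
for c in((328,95),(393,95),(331,290)):print("plate",w(*c,.004))
hsv=cv2.cvtColor(im,cv2.COLOR_BGR2HSV)
m=((hsv[:,:,1]<40)&(hsv[:,:,2]>185)).astype(np.uint8)[160:215,330:395]
c=max(cv2.findContours(m,0,1)[0],key=cv2.contourArea)[:,0]+[330,160]
q=np.array([w(u,v,.075) for u,v in c],np.float32);r=cv2.minAreaRect(q);print("square",r)
cv2.imwrite("pics/w1c.png",cv2.resize(im[80:310,310:420],None,fx=2.6,fy=2.6,interpolation=cv2.INTER_CUBIC))
E
```

```text
cone tip [525.  298.2]
slim ball [568.  170.9]
mush [588.3 115.7]
plate [472.2 316.4]
plate [546.9 345. ]
plate [575.8  65.1]
square ((547.07763671875, 233.31777954101562), (27.112852096557617, 27.02727508544922), 20.89086151123047)
```

View pics/w1c.png

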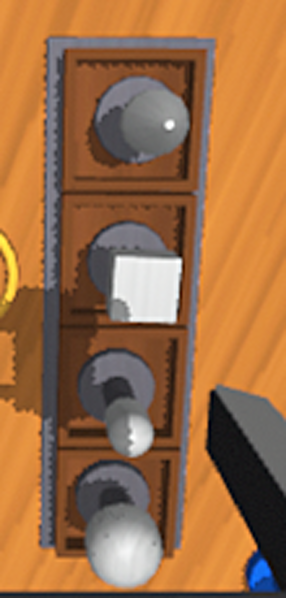

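```bash
python3 - <<'E'
from h import *
P=np.load("w1.npy",allow_pickle=True).item()
w=lambda u,v,z:(onz(P,u,v,z)*1000)[:2].round(1)
for nm,u,v in(("cone",143,121),("slim",116,386),("mush",113,496)):print(nm,w(310+u/2.6,80+v/2.6,.019))
print("slim hd",w(310+129/2.6,80+429/2.6,.073),"mush hd",w(310+124/2.6,80+547/2.6,.062))
plan(568,170,58,21)
E
```

```text
cone [527.4 297.6]
slim [566.8 171.5]
mush [589.7 113.1]
slim hd [566.  171.5] mush hd [591.3 110. ]
t 1.70 tcp [498.8 213.4 219.2] phi 21.18 tilt 0.03deg w 94.1 F [-0.2 -0.4  1.4] j6 -0.17
 -> dx 1.075 dy 0.326 dz 0.437 yaw 0.0010
```

{"op": "play_rows", "data": {"steps": [{"dx":0,"dy":0.33,"dz":0.855,"yaw":0,"grip":0.75},{"dx":0,"dy":0.33,"dz":0.855,"yaw":0,"grip":0.75},{"dx":0,"dy":0.33,"dz":0.855,"yaw":0,"grip":0.75},{"dx":0.4,"dy":0.33,"dz":0.855,"yaw":0,"grip":0.75},{"dx":0.4,"dy":0.33,"dz":0.855,"yaw":0,"grip":0.75},{"dx":0.4,"dy":0.33,"dz":0.855,"yaw":0,"grip":0.75},{"dx":0.4,"dy":0.33,"dz":0.855,"yaw":0,"grip":0.75}], "grip_force": 25}}

```text
clock: 2.28
position: [0.5905, 0.1112, 0.1584]
orientation: [0.582, 0.399, 0.584, -0.4]
force: [1.1, -0.7, 0.4]
grip_width: 0.0705
```

```bash
python3 - <<'E'
from h import *
plan(590.5,111.5,58)
P=manip.camera_params("wrist");im=manip.camera("wrist")[:,:,::-1].copy()
cv2.imwrite("pics/w2.png",im[100:400,100:540]);print(proj(P,[.5905,.1115,.071]))
E
```

```text
t 2.28 tcp [590.5 111.2 158.4] phi 21.14 tilt 0.17deg w 70.5 F [ 1.1 -0.7  0.4] j6 -0.37
 -> dx 0.669 dy 0.003 dz -0.001 yaw 0.0000
(np.float64(318.73041225082716), np.float64(207.4257734700049))
```

View pics/w2.png

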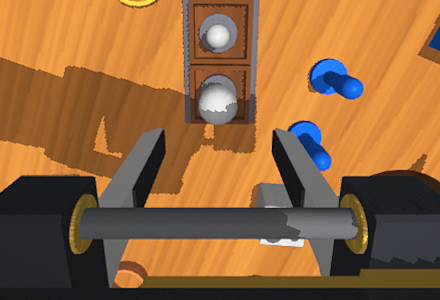

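{"op": "play_rows", "data": {"steps": [{"dx":0.25,"dy":0,"dz":0,"yaw":0,"grip":0.75},{"dx":0.45,"dy":0,"dz":0,"yaw":0,"grip":0.75},{"dx":0.6,"dy":0,"dz":0,"yaw":0,"grip":0.75},{"dx":0.67,"dy":0,"dz":0,"yaw":0,"grip":0.75},{"dx":0.67,"dy":0,"dz":0,"yaw":0,"grip":0.75},{"dx":0.67,"dy":0,"dz":0,"yaw":0,"grip":0.3},{"dx":0.67,"dy":0,"dz":0,"yaw":0,"grip":0.3},{"dx":0.67,"dy":0,"dz":0,"yaw":0,"grip":0.3},{"dx":0.67,"dy":0,"dz":0,"yaw":0,"grip":0.3},{"dx":0.67,"dy":0,"dz":0,"yaw":0,"grip":0.3}], "grip_force": 25}}

```text
clock: 3.17
position: [0.5921, 0.1107, 0.0602]
orientation: [0.583, 0.401, 0.582, -0.4]
force: [-0.5, 0.2, 0.3]
grip_width: 0.0407
```

{"op": "play_rows", "data": {"steps": [{"dx":0,"dy":0,"dz":0,"yaw":0,"grip":0.25},{"dx":0,"dy":0,"dz":0,"yaw":0,"grip":0.25},{"dx":0,"dy":0,"dz":0,"yaw":0,"grip":0.25},{"dx":0,"dy":0,"dz":0,"yaw":0,"grip":0.25},{"dx":0,"dy":0,"dz":0,"yaw":0,"grip":0.25}], "grip_force": 25}}

```text
clock: 3.58
position: [0.5915, 0.1105, 0.0597]
orientation: [0.583, 0.4, 0.583, -0.4]
force: [-3.5, -1.1, 5.4]
grip_width: 0.0351
```

```bash
python3 - <<'E'
from h import *
plan(450.6,-97,220)
E
```

```text
t 3.58 tcp [591.5 110.5  59.7] phi 21.03 tilt 0.02deg w 35.1 F [-3.5 -1.1  5.4] j6 -0.37
 -> dx -1.068 dy -1.373 dz 0.955 yaw 0.0000
```

{"op": "play_rows", "data": {"steps": [{"dx":-0.05,"dy":0,"dz":0,"yaw":0,"grip":0.2},{"dx":-0.15,"dy":0,"dz":0,"yaw":0,"grip":0.2},{"dx":-0.35,"dy":0,"dz":0,"yaw":0,"grip":0.2},{"dx":-0.6,"dy":0,"dz":0,"yaw":0,"grip":0.2},{"dx":-0.8,"dy":0,"dz":0,"yaw":0,"grip":0.2},{"dx":-0.95,"dy":0,"dz":0,"yaw":0,"grip":0.2},{"dx":-1,"dy":0,"dz":0,"yaw":0,"grip":0.2},{"dx":-1,"dy":-0.05,"dz":0.03,"yaw":0,"grip":0.2},{"dx":-1,"dy":-0.18,"dz":0.12,"yaw":0,"grip":0.2},{"dx":-1,"dy":-0.35,"dz":0.24,"yaw":0,"grip":0.2}], "grip_force": 35}}

```text
clock: 4.42
position: [0.5534, 0.0584, 0.206]
orientation: [0.582, 0.399, 0.585, -0.4]
force: [-0.0, 0.1, -3.5]
grip_width: 0.0349
```

{"op": "play_rows", "data": {"steps": [{"dx":0,"dy":-0.18,"dz":0.125,"yaw":0,"grip":0.2},{"dx":0,"dy":-0.36,"dz":0.25,"yaw":0,"grip":0.2},{"dx":0,"dy":-0.54,"dz":0.375,"yaw":0,"grip":0.2},{"dx":0,"dy":-0.72,"dz":0.5,"yaw":0,"grip":0.2},{"dx":0,"dy":-0.87,"dz":0.6,"yaw":0,"grip":0.2},{"dx":0,"dy":-0.95,"dz":0.66,"yaw":0,"grip":0.2},{"dx":0,"dy":-0.98,"dz":0.69,"yaw":0,"grip":0.2},{"dx":0,"dy":-0.98,"dz":0.69,"yaw":0,"grip":0.2}]}}

```text
clock: 5.08
position: [0.4536, -0.0917, 0.2069]
orientation: [0.581, 0.401, 0.584, -0.401]
force: [-0.4, 0.1, -3.3]
grip_width: 0.0351
```

```bash
python3 - <<'E'
from h import *
plan(450.6,-97,56.7)
P=manip.camera_params("wrist");im=manip.camera("wrist")[:,:,::-1].copy()
np.save("w3.npy",P);cv2.imwrite("pics/w3.png",im)
for y in(-99,-33,33,99):print(proj(P,[.4877-.375*y/1e3,-.1888+.927*y/1e3,.006]))
E
```

```text
t 5.08 tcp [453.6 -91.7 206.9] phi 20.89 tilt 0.19deg w 35.1 F [-0.4  0.1 -3.3] j6 -0.81
 -> dx 1.001 dy -0.029 dz 0.029 yaw 0.0000
(np.float64(317.9616190962426), np.float64(317.58013561169554))
(np.float64(317.01619558746006), np.float64(277.1670713933594))
(np.float64(315.98683231655565), np.float64(233.16591891025143))
(np.float64(314.8618310345288), np.float64(185.0766249230428))
```

View pics/w3.png

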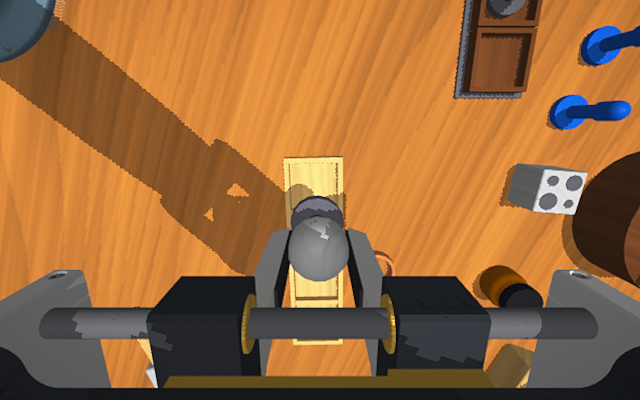

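```bash
python3 - <<'E'
from h import *
P=np.load("w3.npy",allow_pickle=True).item()
for c in((284.5,157.5),(342.5,156.5)):print((onz(P,*c,.018)*1000).round(1))
T=lambda x,y:np.array([487.7+.927*x-.375*y,-188.8+.375*x+.927*y])
print(T(-36,135),T(36,135))
E
```

```text
[403.4 -75.7  18. ]
[468.5 -49.6  18. ]
[403.703 -77.155] [470.447 -50.155]
```

{"op": "play_rows", "data": {"steps": [{"dx":0.1,"dy":-0.03,"dz":0.03,"yaw":0,"grip":0.2},{"dx":0.3,"dy":-0.03,"dz":0.03,"yaw":0,"grip":0.2},{"dx":0.5,"dy":-0.03,"dz":0.03,"yaw":0,"grip":0.2},{"dx":0.7,"dy":-0.03,"dz":0.03,"yaw":0,"grip":0.2},{"dx":0.83,"dy":-0.03,"dz":0.03,"yaw":0,"grip":0.2},{"dx":0.9,"dy":-0.03,"dz":0.03,"yaw":0,"grip":0.2},{"dx":0.94,"dy":-0.03,"dz":0.03,"yaw":0,"grip":0.2},{"dx":0.96,"dy":-0.03,"dz":0.03,"yaw":0,"grip":0.2},{"dx":0.96,"dy":-0.03,"dz":0.03,"yaw":0,"grip":0.2},{"dx":0.96,"dy":-0.03,"dz":0.03,"yaw":0,"grip":0.2}]}}

```text
clock: 5.97
position: [0.4536, -0.0972, 0.0661]
orientation: [0.584, 0.4, 0.582, -0.4]
force: [0.3, -0.1, -2.7]
grip_width: 0.035
```

```bash
python3 - <<'E'
from h import *
plan(450.6,-97,56.7)
E
```

```text
t 5.97 tcp [453.6 -97.2  66.1] phi 21.05 tilt 0.13deg w 35.0 F [ 0.3 -0.1 -2.7] j6 -0.82
 -> dx 0.063 dy -0.018 dz -0.009 yaw 0.0000
```

{"op": "play_rows", "data": {"steps": [{"dx":0.02,"dy":-0.018,"dz":0,"yaw":0,"grip":0.2},{"dx":0.035,"dy":-0.018,"dz":0,"yaw":0,"grip":0.2},{"dx":0.045,"dy":-0.018,"dz":0,"yaw":0,"grip":0.2},{"dx":0.05,"dy":-0.018,"dz":0,"yaw":0,"grip":0.2},{"dx":0.05,"dy":-0.018,"dz":0,"yaw":0,"grip":0.2}]}}

```text
clock: 6.38
position: [0.4499, -0.0979, 0.0574]
orientation: [0.583, 0.4, 0.583, -0.4]
force: [-0.3, 0.5, -2.7]
grip_width: 0.0352
```

Nearly there (about 0.7 mm). I step down gently and read the force.

{"op": "play_rows", "data": {"steps": [{"dx":0.007,"dy":0,"dz":0,"yaw":0,"grip":0.2},{"dx":0.007,"dy":0,"dz":0,"yaw":0,"grip":0.2},{"dx":0.007,"dy":0,"dz":0,"yaw":0,"grip":0.2}]}}

```text
clock: 6.63
position: [0.4503, -0.0981, 0.0567]
orientation: [0.583, 0.4, 0.583, -0.4]
force: [-1.3, -0.4, -0.7]
grip_width: 0.0353
```

{"op": "play_rows", "data": {"steps": [{"dx":0.003,"dy":0,"dz":0,"yaw":0,"grip":0.2},{"dx":0.003,"dy":0,"dz":0,"yaw":0,"grip":0.45},{"dx":0.003,"dy":0,"dz":0,"yaw":0,"grip":0.6},{"dx":0.003,"dy":0,"dz":0,"yaw":0,"grip":0.75},{"dx":0.003,"dy":0,"dz":0,"yaw":0,"grip":0.75},{"dx":0.003,"dy":0,"dz":0,"yaw":0,"grip":0.75},{"dx":-0.2,"dy":0,"dz":0,"yaw":0,"grip":0.75},{"dx":-0.45,"dy":0,"dz":0,"yaw":0,"grip":0.75},{"dx":-0.7,"dy":0,"dz":0,"yaw":0,"grip":0.75},{"dx":-0.9,"dy":0,"dz":0,"yaw":0,"grip":0.75}]}}

```text
clock: 7.47
position: [0.4505, -0.098, 0.1941]
orientation: [0.584, 0.4, 0.582, -0.4]
force: [1.1, -0.2, -0.8]
grip_width: 0.0704
```

```bash
python3 - <<'E'
from h import *
plan(567,171,190)
P=manip.camera_params("wrist");im=manip.camera("wrist")[:,:,::-1].copy()
cv2.imwrite("pics/w4.png",im[100:400,160:480])
E
```

```text
t 7.47 tcp [450.5 -98.  194.1] phi 21.04 tilt 0.13deg w 70.4 F [ 1.1 -0.2 -0.8] j6 -0.83
 -> dx 0.027 dy 1.369 dz -1.395 yaw 0.0000
```

View pics/w4.png

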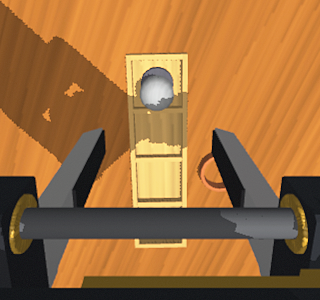

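{"op": "play_rows", "data": {"steps": [{"dx":0,"dy":0.7,"dz":-0.71,"yaw":0,"grip":0.6},{"dx":0,"dy":0.7,"dz":-0.71,"yaw":0,"grip":0.6},{"dx":0,"dy":0.7,"dz":-0.71,"yaw":0,"grip":0.6},{"dx":0,"dy":0.7,"dz":-0.71,"yaw":0,"grip":0.6}], "grip_force": 25}}

```text
clock: 7.85
position: [0.5106, 0.0421, 0.1914]
orientation: [0.583, 0.4, 0.583, -0.4]
force: [0.1, 0.2, 0.5]
grip_width: 0.0563
```

{"op": "play_rows", "data": {"steps": [{"dx":0,"dy":0.67,"dz":-0.685,"yaw":0,"grip":0.6},{"dx":0,"dy":0.67,"dz":-0.685,"yaw":0,"grip":0.6},{"dx":0,"dy":0.67,"dz":-0.685,"yaw":0,"grip":0.6},{"dx":0,"dy":0.67,"dz":-0.685,"yaw":0,"grip":0.6},{"dx":0,"dy":0.67,"dz":-0.685,"yaw":0,"grip":0.6},{"dx":0,"dy":0.67,"dz":-0.685,"yaw":0,"grip":0.6}]}}

```text
clock: 8.35
position: [0.5665, 0.1717, 0.1907]
orientation: [0.583, 0.399, 0.583, -0.4]
force: [0.4, -0.1, -0.2]
grip_width: 0.0564
```

```bash
python3 - <<'E'
from h import *
plan(567,171,58,21)
E
```

```text
t 8.35 tcp [566.5 171.7 190.7] phi 21.13 tilt 0.07deg w 56.4 F [ 0.4 -0.1 -0.2] j6 -0.27
 -> dx 0.884 dy 0.003 dz 0.005 yaw 0.0007
```

{"op": "play_rows", "data": {"steps": [{"dx":0.25,"dy":0,"dz":0.005,"yaw":0,"grip":0.6},{"dx":0.5,"dy":0,"dz":0.005,"yaw":0,"grip":0.6},{"dx":0.7,"dy":0,"dz":0.005,"yaw":0,"grip":0.6},{"dx":0.83,"dy":0,"dz":0.005,"yaw":0,"grip":0.6},{"dx":0.88,"dy":0,"dz":0.005,"yaw":0,"grip":0.6},{"dx":0.88,"dy":0,"dz":0.005,"yaw":0,"grip":0.6},{"dx":0.88,"dy":0,"dz":0.005,"yaw":0,"grip":0.6},{"dx":0.88,"dy":0,"dz":0.005,"yaw":0,"grip":0.15},{"dx":0.88,"dy":0,"dz":0.005,"yaw":0,"grip":0.15},{"dx":0.88,"dy":0,"dz":0.005,"yaw":0,"grip":0.15}], "grip_force": 25}}

```text
clock: 9.18
position: [0.5681, 0.1705, 0.0611]
orientation: [0.584, 0.401, 0.582, -0.4]
force: [1.0, -0.2, 0.8]
grip_width: 0.0399
```

{"op": "play_rows", "data": {"steps": [{"dx":0,"dy":0,"dz":0,"yaw":0,"grip":0.1},{"dx":0,"dy":0,"dz":0,"yaw":0,"grip":0.1},{"dx":0,"dy":0,"dz":0,"yaw":0,"grip":0.1},{"dx":0,"dy":0,"dz":0,"yaw":0,"grip":0.1},{"dx":0,"dy":0,"dz":0,"yaw":0,"grip":0.1},{"dx":0,"dy":0,"dz":0,"yaw":0,"grip":0.1}]}}

```text
clock: 9.68
position: [0.5671, 0.1705, 0.0597]
orientation: [0.583, 0.4, 0.583, -0.4]
force: [-1.4, -1.2, 3.7]
grip_width: 0.0192
```

```bash
python3 - <<'E'
from h import *
plan(475.3,-158.2,208)
E
```

```text
t 9.68 tcp [567.1 170.5  59.7] phi 21.04 tilt 0.00deg w 19.2 F [-1.4 -1.2  3.7] j6 -0.27
 -> dx -0.989 dy -1.358 dz 1.826 yaw 0.0000
```

{"op": "play_rows", "data": {"steps": [{"dx":-0.05,"dy":0,"dz":0,"yaw":0,"grip":0.05},{"dx":-0.15,"dy":0,"dz":0,"yaw":0,"grip":0.05},{"dx":-0.35,"dy":0,"dz":0,"yaw":0,"grip":0.05},{"dx":-0.6,"dy":0,"dz":0,"yaw":0,"grip":0.05},{"dx":-0.8,"dy":0,"dz":0,"yaw":0,"grip":0.05},{"dx":-0.95,"dy":0,"dz":0,"yaw":0,"grip":0.05},{"dx":-1,"dy":0,"dz":0,"yaw":0,"grip":0.05},{"dx":-1,"dy":-0.04,"dz":0.05,"yaw":0,"grip":0.05},{"dx":-1,"dy":-0.12,"dz":0.16,"yaw":0,"grip":0.05},{"dx":-1,"dy":-0.22,"dz":0.3,"yaw":0,"grip":0.05}], "grip_force": 35}}

```text
clock: 10.52
position: [0.5505, 0.1164, 0.2065]
orientation: [0.582, 0.399, 0.585, -0.401]
force: [0.0, -0.3, -3.5]
grip_width: 0.0193
```

{"op": "play_rows", "data": {"steps": [{"dx":0,"dy":-0.12,"dz":0.16,"yaw":0,"grip":0.05},{"dx":0,"dy":-0.24,"dz":0.32,"yaw":0,"grip":0.05},{"dx":0,"dy":-0.36,"dz":0.48,"yaw":0,"grip":0.05},{"dx":0,"dy":-0.48,"dz":0.64,"yaw":0,"grip":0.05},{"dx":0,"dy":-0.6,"dz":0.8,"yaw":0,"grip":0.05}]}}

```text
clock: 10.93
position: [0.5089, -0.029, 0.2062]
orientation: [0.581, 0.4, 0.585, -0.401]
force: [0.4, -0.7, -2.9]
grip_width: 0.0194
```

{"op": "play_rows", "data": {"steps": [{"dx":0,"dy":-0.12,"dz":0.16,"yaw":0,"grip":0.05},{"dx":0,"dy":-0.24,"dz":0.32,"yaw":0,"grip":0.05},{"dx":0,"dy":-0.36,"dz":0.48,"yaw":0,"grip":0.05},{"dx":0,"dy":-0.46,"dz":0.62,"yaw":0,"grip":0.05},{"dx":0,"dy":-0.52,"dz":0.7,"yaw":0,"grip":0.05},{"dx":0,"dy":-0.54,"dz":0.725,"yaw":0,"grip":0.05},{"dx":0,"dy":-0.54,"dz":0.725,"yaw":0,"grip":0.05},{"dx":0,"dy":-0.54,"dz":0.725,"yaw":0,"grip":0.05}]}}

```text
clock: 11.6
position: [0.474, -0.1575, 0.2078]
orientation: [0.582, 0.401, 0.584, -0.4]
force: [-0.5, 0.1, -2.7]
grip_width: 0.0193
```

```bash
python3 - <<'E'
from h import *
plan(475.3,-158.2,56.7,21)
E
```

```text
t 11.60 tcp [ 474.  -157.5  207.8] phi 21.01 tilt 0.17deg w 19.3 F [-0.5  0.1 -2.7] j6 -0.92
 -> dx 1.007 dy 0.008 dz 0.010 yaw 0.0001
```

{"op": "play_rows", "data": {"steps": [{"dx":0.1,"dy":0,"dz":0.005,"yaw":0,"grip":0.05},{"dx":0.3,"dy":0,"dz":0.005,"yaw":0,"grip":0.05},{"dx":0.5,"dy":0,"dz":0.005,"yaw":0,"grip":0.05},{"dx":0.7,"dy":0,"dz":0.005,"yaw":0,"grip":0.05},{"dx":0.83,"dy":0,"dz":0.005,"yaw":0,"grip":0.05},{"dx":0.91,"dy":0,"dz":0.005,"yaw":0,"grip":0.05},{"dx":0.96,"dy":0,"dz":0.005,"yaw":0,"grip":0.05},{"dx":0.99,"dy":0,"dz":0.005,"yaw":0,"grip":0.05},{"dx":1,"dy":0,"dz":0.005,"yaw":0,"grip":0.05},{"dx":1,"dy":0,"dz":0.005,"yaw":0,"grip":0.05}]}}

```text
clock: 12.43
position: [0.4759, -0.1592, 0.0602]
orientation: [0.583, 0.4, 0.582, -0.4]
force: [0.3, 0.2, -2.3]
grip_width: 0.0194
```

{"op": "play_rows", "data": {"steps": [{"dx":0,"dy":0,"dz":0,"yaw":0,"grip":0.05},{"dx":0,"dy":0,"dz":0,"yaw":0,"grip":0.05},{"dx":0.007,"dy":0,"dz":0,"yaw":0,"grip":0.05},{"dx":0.007,"dy":0,"dz":0,"yaw":0,"grip":0.05}]}}

```text
clock: 12.77
position: [0.4753, -0.1591, 0.0588]
orientation: [0.583, 0.4, 0.583, -0.4]
force: [0.9, -1.1, -3.3]
grip_width: 0.0191
```

{"op": "play_rows", "data": {"steps": [{"dx":0.007,"dy":0,"dz":0,"yaw":0,"grip":0.05},{"dx":0.01,"dy":0,"dz":0,"yaw":0,"grip":0.05},{"dx":0.013,"dy":0,"dz":0,"yaw":0,"grip":0.05},{"dx":0.013,"dy":0,"dz":0,"yaw":0,"grip":0.05},{"dx":0.013,"dy":0,"dz":0,"yaw":0,"grip":0.05}]}}

```text
clock: 13.18
position: [0.4751, -0.1591, 0.0567]
orientation: [0.583, 0.4, 0.583, -0.4]
force: [-1.6, 0.2, 0.8]
grip_width: 0.0192
```

{"op": "play_rows", "data": {"steps": [{"dx":0,"dy":0,"dz":0,"yaw":0,"grip":0.28},{"dx":0,"dy":0,"dz":0,"yaw":0,"grip":0.4},{"dx":0,"dy":0,"dz":0,"yaw":0,"grip":0.6},{"dx":0,"dy":0,"dz":0,"yaw":0,"grip":0.6},{"dx":0,"dy":0,"dz":0,"yaw":0,"grip":0.6},{"dx":-0.2,"dy":0,"dz":0,"yaw":0,"grip":0.6},{"dx":-0.45,"dy":0,"dz":0,"yaw":0,"grip":0.6},{"dx":-0.7,"dy":0,"dz":0,"yaw":0,"grip":0.6},{"dx":-0.9,"dy":0,"dz":0,"yaw":0,"grip":0.6},{"dx":-0.9,"dy":0,"dz":0,"yaw":0,"grip":0.6}]}}

```text
clock: 14.02
position: [0.4787, -0.161, 0.1989]
orientation: [0.588, 0.401, 0.578, -0.4]
force: [0.6, 0.0, 0.9]
grip_width: 0.0567
```

```bash
python3 - <<'E'
from h import *
plan(547,233,190,21)
P=manip.camera_params("wrist");im=manip.camera("wrist")[:,:,::-1].copy()
cv2.imwrite("pics/w5.png",im[60:360,160:480])
E
```

```text
t 14.02 tcp [ 478.7 -161.   198.9] phi 21.04 tilt 0.76deg w 56.7 F [0.6 0.  0.9] j6 -0.92
 -> dx 0.047 dy 1.367 dz -2.289 yaw 0.0002
```

View pics/w5.png

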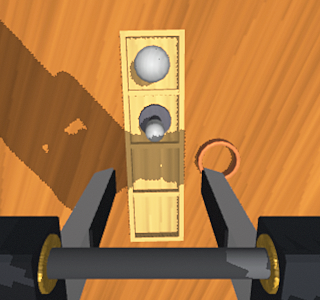

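Both stakes stand upright and centred, at crop (152,65) and (154,122). Square is next.

{"op": "play_rows", "data": {"steps": [{"dx":0,"dy":0.47,"dz":-0.76,"yaw":0,"grip":0.6},{"dx":0,"dy":0.47,"dz":-0.76,"yaw":0,"grip":0.6},{"dx":0,"dy":0.47,"dz":-0.76,"yaw":0,"grip":0.6},{"dx":0,"dy":0.47,"dz":-0.76,"yaw":0,"grip":0.6}], "grip_force": 25}}

```text
clock: 14.4
position: [0.4992, -0.0227, 0.1895]
orientation: [0.582, 0.399, 0.585, -0.399]
force: [0.8, -0.5, -0.2]
grip_width: 0.0563
```

{"op": "play_rows", "data": {"steps": [{"dx":0,"dy":0.46,"dz":-0.76,"yaw":0,"grip":0.6},{"dx":0,"dy":0.46,"dz":-0.76,"yaw":0,"grip":0.6},{"dx":0,"dy":0.46,"dz":-0.76,"yaw":0,"grip":0.6},{"dx":0,"dy":0.46,"dz":-0.76,"yaw":0,"grip":0.6}]}}

```text
clock: 14.73
position: [0.5229, 0.1081, 0.1898]
orientation: [0.583, 0.399, 0.585, -0.399]
force: [0.5, -0.5, -0.7]
grip_width: 0.0562
```

{"op": "play_rows", "data": {"steps": [{"dx":0,"dy":0.46,"dz":-0.76,"yaw":0,"grip":0.6},{"dx":0,"dy":0.46,"dz":-0.76,"yaw":0,"grip":0.6},{"dx":0,"dy":0.46,"dz":-0.76,"yaw":0,"grip":0.6},{"dx":0,"dy":0.46,"dz":-0.76,"yaw":0,"grip":0.6},{"dx":0,"dy":0.46,"dz":-0.76,"yaw":0,"grip":0.6},{"dx":0,"dy":0.46,"dz":-0.76,"yaw":0,"grip":0.6}]}}

```text
clock: 15.23
position: [0.5465, 0.2342, 0.19]
orientation: [0.583, 0.399, 0.583, -0.401]
force: [-0.0, -0.1, 0.0]
grip_width: 0.0568
```

```bash
python3 - <<'E'
from h import *
plan(547,233,58,21)
P=manip.camera_params("wrist");im=manip.camera("wrist")[:,:,::-1].copy();cv2.imwrite("pics/w6.png",im)
u,v=[int(t) for t in proj(P,[.547,.233,.075])];hsv=cv2.cvtColor(im,cv2.COLOR_BGR2HSV)[v-40:v+40,u-40:u+40]
m=((hsv[:,:,1]<40)&(hsv[:,:,2]>150)).astype(np.uint8)
c=max(cv2.findContours(m,0,1)[0],key=cv2.contourArea)[:,0]+[u-40,v-40]
print(cv2.minAreaRect(np.array([(onz(P,*p,.075)*1000)[:2] for p in c],np.float32)))
E
```

```text
t 15.23 tcp [546.5 234.2 190. ] phi 21.05 tilt 0.15deg w 56.8 F [-0.  -0.1  0. ] j6 -0.15
 -> dx 0.880 dy 0.003 dz 0.008 yaw 0.0003
((545.074951171875, 237.2802276611328), (28.21663475036621, 19.796327590942383), 18.26860237121582)
```

{"op": "play_rows", "data": {"steps": [{"dx":0.25,"dy":0,"dz":0.005,"yaw":0,"grip":0.6},{"dx":0.5,"dy":0,"dz":0.005,"yaw":0,"grip":0.6},{"dx":0.7,"dy":0,"dz":0.005,"yaw":0,"grip":0.6},{"dx":0.82,"dy":0,"dz":0.005,"yaw":0,"grip":0.6},{"dx":0.87,"dy":0,"dz":0.005,"yaw":0,"grip":0.6},{"dx":0.87,"dy":0,"dz":0.005,"yaw":0,"grip":0.6},{"dx":0.87,"dy":0,"dz":0.005,"yaw":0,"grip":0.6},{"dx":0.87,"dy":0,"dz":0.005,"yaw":0,"grip":0.2},{"dx":0.87,"dy":0,"dz":0.005,"yaw":0,"grip":0.2},{"dx":0.87,"dy":0,"dz":0.005,"yaw":0,"grip":0.2}], "grip_force": 25}}

```text
clock: 16.12
position: [0.5483, 0.2345, 0.0625]
orientation: [0.584, 0.401, 0.582, -0.4]
force: [-0.9, 0.9, -1.2]
grip_width: 0.0397
```

{"op": "play_rows", "data": {"steps": [{"dx":0,"dy":0,"dz":0,"yaw":0,"grip":0.15},{"dx":0,"dy":0,"dz":0,"yaw":0,"grip":0.15},{"dx":0,"dy":0,"dz":0,"yaw":0,"grip":0.15},{"dx":0,"dy":0,"dz":0,"yaw":0,"grip":0.15},{"dx":0,"dy":0,"dz":0,"yaw":0,"grip":0.15},{"dx":0,"dy":0,"dz":0,"yaw":0,"grip":0.15}]}}

```text
clock: 16.62
position: [0.5476, 0.2345, 0.0615]
orientation: [0.583, 0.4, 0.583, -0.4]
force: [-1.9, -0.4, 6.5]
grip_width: 0.0277
```

```bash
python3 - <<'E'
from h import *
plan(500.1,-219.4,208)
E
```

```text
t 16.62 tcp [547.6 234.5  61.5] phi 21.04 tilt 0.03deg w 27.7 F [-1.9 -0.4  6.5] j6 -0.15
 -> dx -0.977 dy -1.381 dz 2.711 yaw 0.0000
```

{"op": "play_rows", "data": {"steps": [{"dx":-0.05,"dy":0,"dz":0,"yaw":0,"grip":0.1},{"dx":-0.15,"dy":0,"dz":0,"yaw":0,"grip":0.1},{"dx":-0.35,"dy":0,"dz":0,"yaw":0,"grip":0.1},{"dx":-0.6,"dy":0,"dz":0,"yaw":0,"grip":0.1},{"dx":-0.8,"dy":0,"dz":0,"yaw":0,"grip":0.1},{"dx":-0.95,"dy":0,"dz":0,"yaw":0,"grip":0.1},{"dx":-1,"dy":0,"dz":0,"yaw":0,"grip":0.1},{"dx":-1,"dy":-0.03,"dz":0.05,"yaw":0,"grip":0.1},{"dx":-1,"dy":-0.08,"dz":0.16,"yaw":0,"grip":0.1},{"dx":-1,"dy":-0.15,"dz":0.3,"yaw":0,"grip":0.1}], "grip_force": 35}}

```text
clock: 17.45
position: [0.5407, 0.1839, 0.208]
orientation: [0.582, 0.399, 0.584, -0.401]
force: [0.4, 0.6, -3.2]
grip_width: 0.028
```

{"op": "play_rows", "data": {"steps": [{"dx":0,"dy":-0.1,"dz":0.2,"yaw":0,"grip":0.1},{"dx":0,"dy":-0.2,"dz":0.4,"yaw":0,"grip":0.1},{"dx":0,"dy":-0.3,"dz":0.6,"yaw":0,"grip":0.1},{"dx":0,"dy":-0.41,"dz":0.8,"yaw":0,"grip":0.1}]}}

```text
clock: 17.78
position: [0.526, 0.0486, 0.2077]
orientation: [0.581, 0.399, 0.584, -0.401]
force: [0.7, -0.5, -1.2]
grip_width: 0.0278
```

{"op": "play_rows", "data": {"steps": [{"dx":0,"dy":-0.1,"dz":0.2,"yaw":0,"grip":0.1},{"dx":0,"dy":-0.2,"dz":0.4,"yaw":0,"grip":0.1},{"dx":0,"dy":-0.3,"dz":0.6,"yaw":0,"grip":0.1},{"dx":0,"dy":-0.41,"dz":0.8,"yaw":0,"grip":0.1}]}}

```text
clock: 18.12
position: [0.5116, -0.0852, 0.2078]
orientation: [0.581, 0.4, 0.584, -0.401]
force: [0.5, -0.4, -2.5]
grip_width: 0.0281
```

{"op": "play_rows", "data": {"steps": [{"dx":0,"dy":-0.1,"dz":0.2,"yaw":0,"grip":0.1},{"dx":0,"dy":-0.2,"dz":0.4,"yaw":0,"grip":0.1},{"dx":0,"dy":-0.3,"dz":0.58,"yaw":0,"grip":0.1},{"dx":0,"dy":-0.37,"dz":0.73,"yaw":0,"grip":0.1},{"dx":0,"dy":-0.4,"dz":0.8,"yaw":0,"grip":0.1},{"dx":0,"dy":-0.41,"dz":0.81,"yaw":0,"grip":0.1},{"dx":0,"dy":-0.41,"dz":0.81,"yaw":0,"grip":0.1},{"dx":0,"dy":-0.41,"dz":0.81,"yaw":0,"grip":0.1}]}}

```text
clock: 18.78
position: [0.4995, -0.218, 0.2098]
orientation: [0.582, 0.4, 0.584, -0.4]
force: [1.1, 0.3, -2.3]
grip_width: 0.0276
```

```bash
python3 - <<'E'
from h import *
plan(500.1,-219.4,58.5,21)
E
```

```text
t 18.78 tcp [ 499.5 -218.   209.8] phi 21.08 tilt 0.13deg w 27.6 F [ 1.1  0.3 -2.3] j6 -0.99
 -> dx 1.009 dy 0.001 dz 0.012 yaw 0.0004
```

{"op": "play_rows", "data": {"steps": [{"dx":0.1,"dy":0,"dz":0.005,"yaw":0,"grip":0.1},{"dx":0.3,"dy":0,"dz":0.005,"yaw":0,"grip":0.1},{"dx":0.5,"dy":0,"dz":0.005,"yaw":0,"grip":0.1},{"dx":0.7,"dy":0,"dz":0.005,"yaw":0,"grip":0.1},{"dx":0.83,"dy":0,"dz":0.005,"yaw":0,"grip":0.1},{"dx":0.91,"dy":0,"dz":0.005,"yaw":0,"grip":0.1},{"dx":0.96,"dy":0,"dz":0.005,"yaw":0,"grip":0.1},{"dx":0.99,"dy":0,"dz":0.005,"yaw":0,"grip":0.1},{"dx":1,"dy":0,"dz":0.005,"yaw":0,"grip":0.1},{"dx":1,"dy":0,"dz":0.005,"yaw":0,"grip":0.1}]}}

```text
clock: 19.62
position: [0.5009, -0.2202, 0.0618]
orientation: [0.584, 0.4, 0.582, -0.4]
force: [0.7, 0.7, -2.6]
grip_width: 0.0279
```

{"op": "play_rows", "data": {"steps": [{"dx":0,"dy":0,"dz":0,"yaw":0,"grip":0.1},{"dx":0,"dy":0,"dz":0,"yaw":0,"grip":0.1},{"dx":0.007,"dy":0,"dz":0,"yaw":0,"grip":0.1},{"dx":0.007,"dy":0,"dz":0,"yaw":0,"grip":0.1},{"dx":0.007,"dy":0,"dz":0,"yaw":0,"grip":0.1}]}}

```text
clock: 20.03
position: [0.5003, -0.2201, 0.0601]
orientation: [0.583, 0.4, 0.583, -0.4]
force: [-0.4, 0.6, -1.7]
grip_width: 0.0277
```

{"op": "play_rows", "data": {"steps": [{"dx":0.005,"dy":0,"dz":0,"yaw":0,"grip":0.1},{"dx":0.009,"dy":0,"dz":0,"yaw":0,"grip":0.1},{"dx":0.012,"dy":0,"dz":0,"yaw":0,"grip":0.1},{"dx":0.012,"dy":0,"dz":0,"yaw":0,"grip":0.1},{"dx":0.012,"dy":0,"dz":0,"yaw":0,"grip":0.1}]}}

```text
clock: 20.45
position: [0.5004, -0.2203, 0.0586]
orientation: [0.583, 0.4, 0.583, -0.4]
force: [-1.4, 0.2, 3.7]
grip_width: 0.0275
```

{"op": "play_rows", "data": {"steps": [{"dx":0,"dy":0,"dz":0,"yaw":0,"grip":0.36},{"dx":0,"dy":0,"dz":0,"yaw":0,"grip":0.45},{"dx":0,"dy":0,"dz":0,"yaw":0,"grip":0.6},{"dx":0,"dy":0,"dz":0,"yaw":0,"grip":0.6},{"dx":0,"dy":0,"dz":0,"yaw":0,"grip":0.6},{"dx":-0.2,"dy":0,"dz":0,"yaw":0,"grip":0.6},{"dx":-0.45,"dy":0,"dz":0,"yaw":0,"grip":0.6},{"dx":-0.7,"dy":0,"dz":0,"yaw":0,"grip":0.6},{"dx":-0.9,"dy":0,"dz":0,"yaw":0,"grip":0.6},{"dx":-0.9,"dy":0,"dz":0,"yaw":0,"grip":0.6}]}}

```text
clock: 21.28
position: [0.5036, -0.2223, 0.2008]
orientation: [0.588, 0.4, 0.578, -0.4]
force: [1.3, -0.9, 1.2]
grip_width: 0.0566
```

```bash
python3 - <<'E'
from h import *
plan(526.5,298,195,21)
P=manip.camera_params("wrist");im=manip.camera("wrist")[:,:,::-1].copy()
cv2.imwrite("pics/w7.png",im[20:340,160:480])
E
```

```text
t 21.28 tcp [ 503.6 -222.3  200.8] phi 21.04 tilt 0.75deg w 56.6 F [ 1.3 -0.9  1.2] j6 -0.99
 -> dx 0.014 dy 1.387 dz -3.183 yaw 0.0002
```

View pics/w7.png

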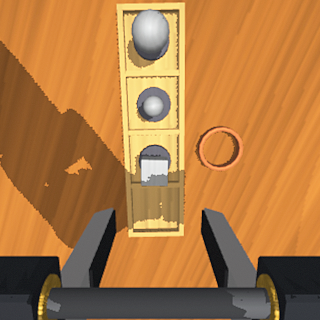

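Three are placed and upright. Cone is last.

{"op": "play_rows", "data": {"steps": [{"dx":0,"dy":0.36,"dz":-0.8,"yaw":0,"grip":0.6},{"dx":0,"dy":0.36,"dz":-0.8,"yaw":0,"grip":0.6},{"dx":0,"dy":0.36,"dz":-0.8,"yaw":0,"grip":0.6},{"dx":0,"dy":0.36,"dz":-0.8,"yaw":0,"grip":0.6}], "grip_force": 25}}

```text
clock: 21.67
position: [0.5062, -0.0836, 0.1909]
orientation: [0.582, 0.399, 0.585, -0.399]
force: [1.0, 0.0, -0.6]
grip_width: 0.0566
```

{"op": "play_rows", "data": {"steps": [{"dx":0,"dy":0.35,"dz":-0.8,"yaw":0,"grip":0.6},{"dx":0,"dy":0.35,"dz":-0.8,"yaw":0,"grip":0.6},{"dx":0,"dy":0.35,"dz":-0.8,"yaw":0,"grip":0.6},{"dx":0,"dy":0.35,"dz":-0.8,"yaw":0,"grip":0.6}]}}

```text
clock: 22.0
position: [0.5122, 0.0468, 0.1913]
orientation: [0.583, 0.399, 0.585, -0.399]
force: [0.5, -0.4, -0.3]
grip_width: 0.0559
```

{"op": "play_rows", "data": {"steps": [{"dx":0,"dy":0.35,"dz":-0.8,"yaw":0,"grip":0.6},{"dx":0,"dy":0.35,"dz":-0.8,"yaw":0,"grip":0.6},{"dx":0,"dy":0.35,"dz":-0.8,"yaw":0,"grip":0.6},{"dx":0,"dy":0.35,"dz":-0.8,"yaw":0,"grip":0.6}]}}

```text
clock: 22.33
position: [0.5185, 0.1771, 0.1915]
orientation: [0.583, 0.399, 0.585, -0.399]
force: [0.1, 0.5, -0.5]
grip_width: 0.0565
```

{"op": "play_rows", "data": {"steps": [{"dx":0,"dy":0.35,"dz":-0.77,"yaw":0,"grip":0.6},{"dx":0,"dy":0.35,"dz":-0.77,"yaw":0,"grip":0.6},{"dx":0,"dy":0.35,"dz":-0.77,"yaw":0,"grip":0.6},{"dx":0,"dy":0.35,"dz":-0.77,"yaw":0,"grip":0.6},{"dx":0,"dy":0.35,"dz":-0.77,"yaw":0,"grip":0.6},{"dx":0,"dy":0.35,"dz":-0.77,"yaw":0,"grip":0.6}]}}

```text
clock: 22.83
position: [0.5268, 0.2985, 0.1917]
orientation: [0.583, 0.4, 0.583, -0.401]
force: [-0.4, -1.1, 0.2]
grip_width: 0.0563
```

```bash
python3 - <<'E'
from h import *
plan(526.5,298,59,21)
E
```

```text
t 22.83 tcp [526.8 298.5 191.7] phi 21.02 tilt 0.14deg w 56.3 F [-0.4 -1.1  0.2] j6 -0.04
 -> dx 0.885 dy -0.001 dz 0.002 yaw 0.0001
```

{"op": "play_rows", "data": {"steps": [{"dx":0.25,"dy":0,"dz":0,"yaw":0,"grip":0.6},{"dx":0.5,"dy":0,"dz":0,"yaw":0,"grip":0.6},{"dx":0.7,"dy":0,"dz":0,"yaw":0,"grip":0.6},{"dx":0.83,"dy":0,"dz":0,"yaw":0,"grip":0.6},{"dx":0.885,"dy":0,"dz":0,"yaw":0,"grip":0.6},{"dx":0.885,"dy":0,"dz":0,"yaw":0,"grip":0.6},{"dx":0.885,"dy":0,"dz":0,"yaw":0,"grip":0.6},{"dx":0.885,"dy":0,"dz":0,"yaw":0,"grip":0.2},{"dx":0.885,"dy":0,"dz":0,"yaw":0,"grip":0.2},{"dx":0.885,"dy":0,"dz":0,"yaw":0,"grip":0.2}], "grip_force": 25}}

```text
clock: 23.67
position: [0.5281, 0.2999, 0.062]
orientation: [0.583, 0.401, 0.582, -0.4]
force: [-0.5, 0.0, 0.2]
grip_width: 0.0397
```

{"op": "play_rows", "data": {"steps": [{"dx":0,"dy":0,"dz":0,"yaw":0,"grip":0.15},{"dx":0,"dy":0,"dz":0,"yaw":0,"grip":0.15},{"dx":0,"dy":0,"dz":0,"yaw":0,"grip":0.15},{"dx":0,"dy":0,"dz":0,"yaw":0,"grip":0.15},{"dx":0,"dy":0,"dz":0,"yaw":0,"grip":0.15},{"dx":0,"dy":0,"dz":0,"yaw":0,"grip":0.15}]}}

```text
clock: 24.17
position: [0.5271, 0.2998, 0.0607]
orientation: [0.583, 0.4, 0.583, -0.4]
force: [-2.5, -1.6, 5.0]
grip_width: 0.0254
```

```bash
python3 - <<'E'
from h import *
plan(524.8,-280.6,208)
E
```

```text
t 24.17 tcp [527.1 299.8  60.7] phi 21.03 tilt 0.01deg w 25.4 F [-2.5 -1.6  5. ] j6 -0.04
 -> dx -0.982 dy -1.403 dz 3.606 yaw 0.0000
```

{"op": "play_rows", "data": {"steps": [{"dx":-0.05,"dy":0,"dz":0,"yaw":0,"grip":0.1},{"dx":-0.15,"dy":0,"dz":0,"yaw":0,"grip":0.1},{"dx":-0.35,"dy":0,"dz":0,"yaw":0,"grip":0.1},{"dx":-0.6,"dy":0,"dz":0,"yaw":0,"grip":0.1},{"dx":-0.8,"dy":0,"dz":0,"yaw":0,"grip":0.1},{"dx":-0.95,"dy":0,"dz":0,"yaw":0,"grip":0.1},{"dx":-1,"dy":0,"dz":0,"yaw":0,"grip":0.1},{"dx":-1,"dy":-0.02,"dz":0.05,"yaw":0,"grip":0.1},{"dx":-1,"dy":-0.06,"dz":0.16,"yaw":0,"grip":0.1},{"dx":-1,"dy":-0.12,"dz":0.3,"yaw":0,"grip":0.1}], "grip_force": 35}}

```text
clock: 25.0
position: [0.5249, 0.2507, 0.2075]
orientation: [0.582, 0.399, 0.584, -0.401]
force: [-0.2, -0.3, -2.3]
grip_width: 0.0254
```

{"op": "play_rows", "data": {"steps": [{"dx":0,"dy":-0.08,"dz":0.21,"yaw":0,"grip":0.1},{"dx":0,"dy":-0.16,"dz":0.42,"yaw":0,"grip":0.1},{"dx":0,"dy":-0.24,"dz":0.62,"yaw":0,"grip":0.1},{"dx":0,"dy":-0.32,"dz":0.83,"yaw":0,"grip":0.1}]}}

```text
clock: 25.33
position: [0.5242, 0.116, 0.2071]
orientation: [0.582, 0.399, 0.584, -0.401]
force: [0.3, -0.4, -3.2]
grip_width: 0.0251
```

{"op": "play_rows", "data": {"steps": [{"dx":0,"dy":-0.08,"dz":0.21,"yaw":0,"grip":0.1},{"dx":0,"dy":-0.16,"dz":0.42,"yaw":0,"grip":0.1},{"dx":0,"dy":-0.24,"dz":0.62,"yaw":0,"grip":0.1},{"dx":0,"dy":-0.32,"dz":0.83,"yaw":0,"grip":0.1}]}}

```text
clock: 25.67
position: [0.524, -0.0172, 0.2073]
orientation: [0.581, 0.4, 0.584, -0.401]
force: [0.4, -0.2, -2.4]
grip_width: 0.0251
```

{"op": "play_rows", "data": {"steps": [{"dx":0,"dy":-0.08,"dz":0.21,"yaw":0,"grip":0.1},{"dx":0,"dy":-0.16,"dz":0.42,"yaw":0,"grip":0.1},{"dx":0,"dy":-0.24,"dz":0.62,"yaw":0,"grip":0.1},{"dx":0,"dy":-0.32,"dz":0.83,"yaw":0,"grip":0.1}]}}

```text
clock: 26.0
position: [0.5239, -0.1503, 0.2071]
orientation: [0.581, 0.4, 0.584, -0.401]
force: [1.2, 0.2, -3.2]
grip_width: 0.0253
```

{"op": "play_rows", "data": {"steps": [{"dx":0,"dy":-0.08,"dz":0.21,"yaw":0,"grip":0.1},{"dx":0,"dy":-0.16,"dz":0.42,"yaw":0,"grip":0.1},{"dx":0,"dy":-0.24,"dz":0.6,"yaw":0,"grip":0.1},{"dx":0,"dy":-0.29,"dz":0.73,"yaw":0,"grip":0.1},{"dx":0,"dy":-0.31,"dz":0.8,"yaw":0,"grip":0.1},{"dx":0,"dy":-0.32,"dz":0.81,"yaw":0,"grip":0.1},{"dx":0,"dy":-0.32,"dz":0.81,"yaw":0,"grip":0.1},{"dx":0,"dy":-0.32,"dz":0.81,"yaw":0,"grip":0.1}]}}

```text
clock: 26.67
position: [0.5244, -0.2784, 0.2092]
orientation: [0.582, 0.4, 0.584, -0.4]
force: [-0.1, -0.3, -2.3]
grip_width: 0.0253
```

```bash
python3 - <<'E'
from h import *
plan(524.8,-280.6,57.7,21)
E
```

```text
t 26.67 tcp [ 524.4 -278.4  209.2] phi 21.08 tilt 0.12deg w 25.3 F [-0.1 -0.3 -2.3] j6 -1.05
 -> dx 1.010 dy -0.002 dz 0.017 yaw 0.0004
```

{"op": "play_rows", "data": {"steps": [{"dx":0.1,"dy":0,"dz":0.008,"yaw":0,"grip":0.1},{"dx":0.3,"dy":0,"dz":0.008,"yaw":0,"grip":0.1},{"dx":0.5,"dy":0,"dz":0.008,"yaw":0,"grip":0.1},{"dx":0.7,"dy":0,"dz":0.008,"yaw":0,"grip":0.1},{"dx":0.83,"dy":0,"dz":0.008,"yaw":0,"grip":0.1},{"dx":0.91,"dy":0,"dz":0.008,"yaw":0,"grip":0.1},{"dx":0.96,"dy":0,"dz":0.008,"yaw":0,"grip":0.1},{"dx":0.99,"dy":0,"dz":0.008,"yaw":0,"grip":0.1},{"dx":1,"dy":0,"dz":0.008,"yaw":0,"grip":0.1},{"dx":1,"dy":0,"dz":0.008,"yaw":0,"grip":0.1}]}}

```text
clock: 27.5
position: [0.5259, -0.2811, 0.0613]
orientation: [0.584, 0.4, 0.582, -0.4]
force: [-0.7, -0.2, -1.4]
grip_width: 0.0249
```

{"op": "play_rows", "data": {"steps": [{"dx":0,"dy":0,"dz":0,"yaw":0,"grip":0.1},{"dx":0,"dy":0,"dz":0,"yaw":0,"grip":0.1},{"dx":0.007,"dy":0,"dz":0,"yaw":0,"grip":0.1},{"dx":0.007,"dy":0,"dz":0,"yaw":0,"grip":0.1},{"dx":0.007,"dy":0,"dz":0,"yaw":0,"grip":0.1}]}}

```text
clock: 27.92
position: [0.5252, -0.2809, 0.0595]
orientation: [0.583, 0.4, 0.583, -0.4]
force: [0.1, 0.3, -2.3]
grip_width: 0.0246
```

{"op": "play_rows", "data": {"steps": [{"dx":0.005,"dy":0,"dz":0,"yaw":0,"grip":0.1},{"dx":0.009,"dy":0,"dz":0,"yaw":0,"grip":0.1},{"dx":0.013,"dy":0,"dz":0,"yaw":0,"grip":0.1},{"dx":0.013,"dy":0,"dz":0,"yaw":0,"grip":0.1},{"dx":0.013,"dy":0,"dz":0,"yaw":0,"grip":0.1}]}}

```text
clock: 28.33
position: [0.5254, -0.2811, 0.0578]
orientation: [0.583, 0.4, 0.583, -0.4]
force: [-0.8, -1.8, 1.8]
grip_width: 0.0255
```

Contact. I release, rise, then back off and check.

{"op": "play_rows", "data": {"steps": [{"dx":0,"dy":0,"dz":0,"yaw":0,"grip":0.34},{"dx":0,"dy":0,"dz":0,"yaw":0,"grip":0.45},{"dx":0,"dy":0,"dz":0,"yaw":0,"grip":0.6},{"dx":0,"dy":0,"dz":0,"yaw":0,"grip":0.6},{"dx":0,"dy":0,"dz":0,"yaw":0,"grip":0.6},{"dx":-0.2,"dy":0,"dz":0,"yaw":0,"grip":0.6},{"dx":-0.45,"dy":0,"dz":0,"yaw":0,"grip":0.6},{"dx":-0.7,"dy":0,"dz":0,"yaw":0,"grip":0.6},{"dx":-0.95,"dy":0,"dz":0,"yaw":0,"grip":0.6},{"dx":-1,"dy":0,"dz":0,"yaw":0,"grip":0.6}]}}

```text
clock: 29.17
position: [0.5281, -0.2829, 0.2152]
orientation: [0.587, 0.4, 0.579, -0.401]
force: [0.6, -1.0, 0.4]
grip_width: 0.0563
```

{"op": "play_rows", "data": {"steps": [{"dx":-0.1,"dy":0,"dz":0.6,"yaw":0,"grip":0.6},{"dx":-0.1,"dy":0,"dz":0.6,"yaw":0,"grip":0.6},{"dx":-0.1,"dy":0,"dz":0.6,"yaw":0,"grip":0.6},{"dx":-0.1,"dy":0,"dz":0.6,"yaw":0,"grip":0.6},{"dx":-0.1,"dy":0,"dz":0.6,"yaw":0,"grip":0.6},{"dx":-0.1,"dy":0,"dz":0.6,"yaw":0,"grip":0.6}]}}

```text
clock: 29.67
position: [0.557, -0.3635, 0.2212]
orientation: [0.582, 0.4, 0.584, -0.4]
force: [-0.8, 0.4, 0.3]
grip_width: 0.0565
```

```bash
python3 - <<'E'
from h import *
plan(0,0,0)
P=manip.camera_params("wrist");im=manip.camera("wrist")[:,:,::-1].copy();s=manip.camera("scene")[:,:,::-1].copy()
S=manip.camera_params("scene")
for y,h in((99,.078),(33,.079),(-33,.072),(-99,.096)):
    b=np.array([.4877-.375*y/1e3,-.1888+.927*y/1e3,.016])
    for q,i in((P,im),(S,s)):
        p=proj(q,b+[0,0,h-.016]);cv2.circle(i,tuple(int(round(t)) for t in p),1,(0,0,255),-1)
a=im[0:300,180:480];b=cv2.resize(s[180:300,170:290],(480,480),interpolation=cv2.INTER_CUBIC)
a=cv2.resize(a,(300,300));cv2.imwrite("pics/w8.png",np.hstack([cv2.copyMakeBorder(a,0,180,0,0,0),b]))
E
```

```text
t 29.67 tcp [ 557.  -363.5  221.2] phi 21.07 tilt 0.12deg w 56.5 F [-0.8  0.4  0.3] j6 -1.12
 -> dx 1.484 dy -2.593 dz -3.593 yaw 0.0000
```

View pics/w8.png

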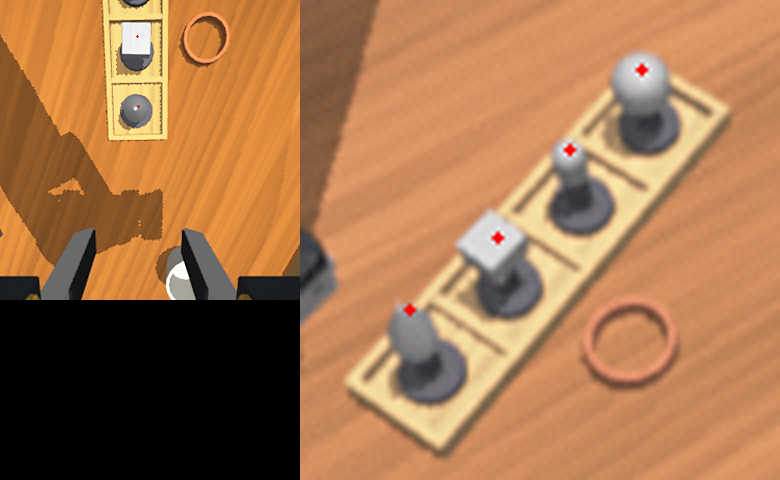

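All four stakes stand upright, with their heads within about 2 mm of the predicted pocket centres (red dots). I'm handing in.

```bash
python3 -c "
from bench import manip
print(manip.job_done())"
```

```text
the job is handed in; nothing more can be done
None
```

I moved all four stakes from the stand to the tray in reversed order and handed the job in at about 30 s on the robot's clock. From the robot's left, the stand held cone, square, slim, mushroom. The tray now holds mushroom, slim, square, cone.

- **Set-down:** I lowered each stake until the wrist force showed it touching the pocket floor, then released it and backed the gripper off.
- **Final pictures:** Between them, the wrist and scene views show all four stakes upright, with heads within about 2 mm of their pocket centres by eye. The fingers are clear of them.
- **Disagreements:** A second measurement of the square head, partly in shadow, gave 18° against 21° the first time. I kept 21°, and the closed gripper read 27.7 mm on the 28 mm head, so it was gripped squarely. No check failed.
- **Not measured:** I did not measure tilt or foot height separately. They rest on the set-down forces and heights and on the pictures.

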